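# Set the tube clamp to its gauge mark with the thumbwheel

### The arm

A 6-joint arm with a two-finger parallel gripper is mounted at the origin on the work surface. World frame = base frame: x ahead of the robot, y to its left, z up, the work surface at z = 0. Lengths are in m, angles in rad, forces in N, time in s.
With the tool pointing down it reaches from about 0.275 to 0.725 m from the base axis. Payload 5.6 kg.
Tool frame: the origin (TCP) lies at the very end of the fingers, on their centre line; the grasp point (between the pads) lies 19 mm behind it (bot.pinch_z is the z of the grasp point in the tool frame, in m); z points along the fingers, y is the line along which they close (so a half turn about z gives the same grasp; the last joint's range is limited). The gripper opens to 85 mm and grips with 20 to 120 N. Pads are 22 mm wide; open, the fingers measure 114 mm over their backs; the gripper's body (76 mm by 85 mm) begins 54 mm behind the grasp point. The pads swing forward as they close: fully open they stand 13 mm farther back than shut.
Start: joints at [-1.021, 0.255, 0.108, 0, -1.424, -0.285], TCP at [0.144, -0.531, 0.231] pointing down, gripper open.
Joint ranges: [-2.95, 2.95], [-1.21, 1.97], [-1.09, 1.5], [-2.87, 1.71], [-2.94, -0.07], [-3.05, 3.05]. Speed limits (rad/s): [2.57, 2.57, 3.14, 3.14, 3.14, 3.14].

### API

Orientations are given as a unit quaternion [w, x, y, z].
In Python, from bench import bot, capture, nets gives the robot as it stands.
- The arm moves only by the tool servo_tool, never from a script. Its argument "series" is a list of rows, each a list of 3 entries, a list of its own where there are three numbers: the turn, a rotation vector about the tool's x, y, z in degrees, then the shift along the tool's x, y, z in m, then the gripper command: -1 is shut, 1 is fully open, values between are in proportion. A call has 1 to 10 rows; each row is the pose to reach, as a shift and turn from the pose commanded when the call began, along the tool's axes at that moment; what a row does not reach only later rows make up. A row lasts 1/8 s, in which the tool goes at most 62.5 mm and 10.7 degrees, less where a joint would pass 70% of its speed; a pose out of reach is approached as far as the arm can. A call with a gripper value outside its range is refused whole. The fingers move at their own pace and stop on an object; "force" is the grip in N (left out, the last holds). Time passes only in rows, so rows that repeat a pose let the fingers close. It gives the time, the measured TCP pose, the force, the opening and the grip force at its end, in the units of the state.
- bot.get_state(): the state, without advancing time (a new reading comes with each control period).
- capture(name): name is "scene" or "top" or "wrist"; returns a dict with "color" (420x560x3 uint8, red, green, blue), "mtx" (3x3 intrinsics, pixels), "rvec" (rotation vector, rad) and "tvec" (3), from world to camera coordinates, as OpenCV has them. Camera axes: x right, y down, z forward; pixel columns grow to the right and rows downward; lengths in m; the calibration is good to about 2 mm. The wrist camera is an equidistant fisheye: a pixel r from the principal point sees the ray r / f radians off the axis. A picture is of the moment at which its call begins. There is no depth.
- bot.hand_in(): hands the job in; it is judged then, once.
Trained networks look in the newest picture that a camera, given by its name, has taken for a name from the list of things; names that differ only in an ending like _2 or _b are one class to them, and where a whole thing is asked for, a point or a joint stands for the part that bears it (a point fixed in the world has none). Each returns a list of dicts, best first, with "conf" (0 to 1); they miss things now and then, are a little off and sometimes report something else, mostly with a low value. They report only what shows in the picture. A call takes as long as a camera call.
- nets.spot_in(camera, label): "box" ([left, top, right, bottom] in pixels, round what is visible of it).
The state is a dict: "time": time; "qpos": joint angles; "joint_vel": joint speeds; "tau": joint torques, N m; "tcp_pos": TCP position; "ee_rot": TCP orientation; "contact_force": force on the tool from outside, world axes, zero at the start; "torque": the same for the moment, N m; "gripper_width": finger opening in m; "gripper_force": force on a finger pad.
Only numpy, scipy, OpenCV 4.12 (cv2) and the standard library are available. Lean on these libraries where they do the work, as an engineer would, in place of code of your own. Each camera call takes 0.05 s, during which the arm holds its last target. There are 200 camera calls.

### The job

On the small tube clamp, roll the knurled thumbwheel under a fingertip until the gap between the jaws has closed so far that the sliding jaw's pointer lines up with the blade of the rider on the scale. Work the jaw only by rolling the wheel, without touching the jaw or its rack, and leave everything else on the bench where it stands. Finish with the hand clear of everything.

Things in the scene. Friction and masses are not known exactly. Their poses are not given: they have to be found in the camera images.
- clamp: Tube clamp, fixed to the bench, turned by up to 0.5 rad: grey base plate 100 (x) x 240 (y) x 14 mm; origin at the centre of its underside on the bench, z up. Fixed jaw (56 mm wide, top 64 mm above the bench) near its -y end, sliding jaw in the middle, thumbwheel near its +y end. The sliding jaw runs along y; -y closes. A white scale, ticks every 5 mm, lies along the +x edge, 23 mm up.
- wheel: Knurled steel thumbwheel, 52 mm in diameter, 14 mm wide, standing upright with its axle along the clamp's x. Origin at its centre, 46 mm above the bench, at x 0, y +55 mm of the clamp; its orientation turns with it. 10 mm of jaw travel per radian (2.6 mm of rim travel per mm). Turns 4 rad in all and starts with the jaw fully open. Stays where it is left.
- wheel_top (a point): Fixed point at the top of the wheel's rim, 72 mm above the bench, the clamp's highest point; axes as the clamp's. Plates 60 mm high, 52 mm long (y), outer faces 14 mm either side (x), flank the wheel: its top 12 mm are bare. Moving the top towards the jaws (-y) closes the gap, +y opens it. It takes about 1 N along the rim; a fingertip pressing down with 4 to 10 N and moving level turns it by friction.
- jaw: Sliding jaw with its rack, not to be touched: aluminium block 56 mm wide (x), top 64 mm above the bench, and a steel rack bar (8 mm wide, top 62 mm above the bench) running from it along +y past the wheel at x +18 to +26 mm of the clamp. Origin at bench level under the middle of its rubber face; moves with the jaw. Axes as the clamp's.
- jaw_pointer (a point): Tip of the sliding jaw's pointer, a dark steel blade 2.5 mm wide (y), pointing to the clamp's +x over the scale, 26 mm above the bench, in line with the jaw's rubber face; moves with the jaw. Axes as the clamp's.
- rider_mark (a point): Gauge mark: tip of the blade (2.5 mm wide) of the rider, a dark steel clip 8 x 12 mm, 32 mm high, with a round screw on top, on the +x side of the scale; the blade points to -x, 26 mm above the bench. Fixed, 10 to 32 mm towards -y from the pointer's start, anew each time. Axes as the clamp's; lined up when the pointer's y in this frame is 0 (it starts positive).
- dropper: Bystander, to be left alone: white dropper bottle, 28 mm across, 72 mm tall, standing loose; origin at the centre of its underside.
- vial: Bystander, to be left alone: small glass vial with a plastic cap, 25 mm across, 47 mm tall, standing loose; origin at the centre of its underside.
- jar: Bystander, to be left alone: square black jar with a round lid, 46 mm wide, 66 mm tall, standing loose; origin at the centre of its underside.
- battery: Bystander, to be left alone: AA-size battery standing on end, 15 mm across, 48 mm tall, standing loose; origin at the centre of its underside.
- flask: Bystander, to be left alone: small conical flask, 64 mm across the foot, 83 mm tall, standing loose; origin at the centre of its underside.
- weighboat: Bystander, to be left alone: open white weighing tray, 60 x 60 mm, 14 mm tall, standing loose; origin at the centre of its underside.

How it is judged:
By the outcome, as a careful person would: the job done as asked, in the order asked, and still so for the second after the job is handed in, with the robot touching nothing.
It also fails if it takes over 54 s, if anything falls off the work surface, if the arm or the gripper's body presses on something with over 40 N, if the wrist force passes 120 N, or if a joint passes its speed limit or range.

## Working session

There is one attempt and no reset: what is moved stays moved. The work goes in short steps, Python scripts to look and compute and a tool call to move; the robot and the scene stay as the last step left them, time stands still between calls to the robot, and variables do not carry over. Pictures are saved under pics/ and viewed, at most 10 in all, crops included, and the job is handed in when it is done.

Besides the shell and the picture viewer there is one more tool, called after "Call:" by a JSON object that holds its "method" and its "body". servo_tool: Moves the arm, as the interface text tells. Its arguments: {"type":"object","properties":{"series":{"type":"array"},"force":{"type":"number"}},"required":["series"]}

```bash
mkdir -p pics; cat > h.py <<'E'
import numpy as np,cv2
from bench import bot,capture,nets
def save(n,c,crop=None,s=1):
    im=c["color"][:,:,::-1]
    if crop: l,t,r,b=crop; im=im[t:b,l:r]
    cv2.imwrite("pics/"+n,cv2.resize(im,None,fx=s,fy=s,interpolation=cv2.INTER_CUBIC))
def ray(c,px,fish=False):
    R=cv2.Rodrigues(np.array(c["rvec"],float))[0];t=np.array(c["tvec"],float).ravel();K=np.array(c["mtx"])
    x=(px[0]-K[0,2])/K[0,0];y=(px[1]-K[1,2])/K[1,1]
    if fish:
        r=np.hypot(x,y)+1e-12;d=np.array([np.sin(r)*x/r,np.sin(r)*y/r,np.cos(r)])
    else: d=np.array([x,y,1.])
    return -R.T@t,R.T@d
def atz(c,px,z,fish=False):
    o,d=ray(c,px,fish);return o+d*(z-o[2])/d[2]
def proj(c,P,fish=False):
    R=cv2.Rodrigues(np.array(c["rvec"],float))[0];t=np.array(c["tvec"],float).ravel();K=np.array(c["mtx"])
    p=R@np.array(P)+t
    if fish:
        h=np.hypot(p[0],p[1]);a=np.arctan2(h,p[2]);q=p[:2]/h*a
    else: q=p[:2]/p[2]
    return q*[K[0,0],K[1,1]]+K[:2,2]
E
python3 - <<'E'
from h import *
s=bot.get_state();print(s["tcp_pos"],s["ee_rot"],s["contact_force"],s["time"])
for n in["top","scene"]:
    c=capture(n);save(n+".png",c)
    print(n,ray(c,(280,210))[0],c["mtx"][0][0])
    for l in["clamp","wheel","jaw","jaw_pointer","rider_mark","dropper","vial","jar","battery","flask","weighboat"]:
        for r in nets.spot_in(n,l)[:1]:
            b=r["box"];print(l,np.round(b),round(r["conf"],2),np.round(atz(c,((b[0]+b[2])/2,(b[1]+b[3])/2),.04),3))
E
```

```text
[ 0.14387365 -0.53035136  0.2304056 ] [-1.60914412e-04 -1.31978860e-01  9.91252086e-01  9.25366085e-04] [-0.72504616  0.26307535  0.0800979 ] 0.0
top [0.45058659 0.00369291 0.71941393] 390.7618973929307
clamp [187. 174. 328. 286.] 0.64 [0.531 0.04  0.04 ]
wheel [218. 229. 245. 251.] 0.52 [0.515 0.086 0.04 ]
jaw [198. 206. 277. 244.] 0.83 [0.542 0.075 0.04 ]
jaw_pointer [199. 204. 279. 246.] 0.93 [0.54  0.072 0.04 ]
dropper [302. 253. 323. 270.] 0.63 [ 0.475 -0.053  0.04 ]
vial [263. 267. 278. 283.] 0.63 [0.454 0.02  0.04 ]
jar [168. 170. 208. 208.] 0.68 [0.608 0.163 0.04 ]
flask [142. 257. 182. 292.] 0.75 [0.46  0.205 0.04 ]
weighboat [331. 163. 367. 199.] 0.75 [ 0.615 -0.125  0.04 ]
scene [ 1.07910186 -0.14643882  0.48687279] 384.8075695451627
clamp [215. 174. 337. 260.] 0.84 [0.584 0.013 0.04 ]
wheel [290. 172. 310. 189.] 0.7 [0.494 0.093 0.04 ]
jaw [264. 171. 324. 224.] 0.92 [0.543 0.062 0.04 ]
jaw_pointer [263. 170. 325. 220.] 0.79 [0.535 0.065 0.04 ]
rider_mark [289. 173. 310. 191.] 0.26 [0.498 0.09  0.04 ]
dropper [214. 177. 233. 211.] 0.62 [ 0.491 -0.062  0.04 ]
vial [248. 174. 264. 195.] 0.49 [0.48  0.005 0.04 ]
jar [341. 191. 377. 237.] 0.85 [0.624 0.157 0.04 ]
battery [299. 239. 310. 269.] 0.52 [0.685 0.028 0.04 ]
flask [329. 141. 362. 188.] 0.56 [0.467 0.206 0.04 ]
weighboat [182. 247. 224. 284.] 0.9 [ 0.66  -0.129  0.04 ]
```

View pics/top.png

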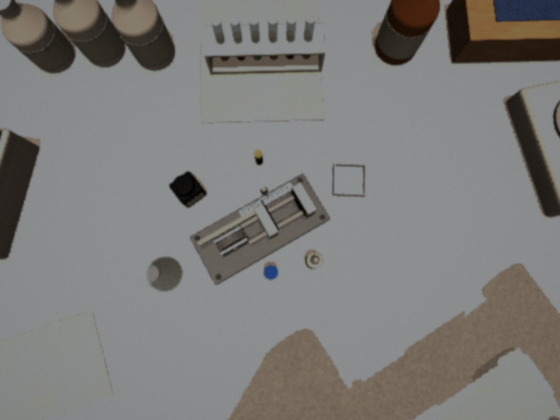

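View pics/scene.png

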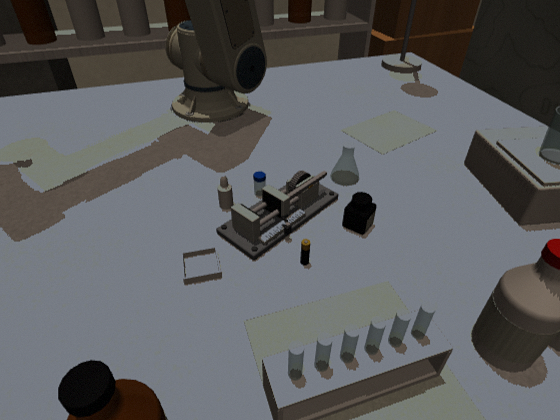

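The top view has the clamp around (258,228), with the fixed jaw at (303,200), the wheel near (233,243) and the scale on the upper side. Its yaw is about +0.49 rad. I'll shut the fingers, turn tool y onto clamp y, and approach above the wheel for a closer look.

Call:
{"method": "servo_tool", "body": {"series": [[[0, 0, -13], [-0.5, 0.48, 0.03], -1], [[0, 0, -13], [-0.5, 0.48, 0.03], -1], [[0, 0, -13], [-0.5, 0.48, 0.03], -1], [[0, 0, -13], [-0.5, 0.48, 0.03], -1], [[0, 0, -13], [-0.5, 0.48, 0.03], -1], [[0, 0, -13], [-0.5, 0.48, 0.03], -1], [[0, 0, -13], [-0.5, 0.48, 0.03], -1], [[0, 0, -13], [-0.5, 0.48, 0.03], -1], [[0, 0, -13], [-0.5, 0.48, 0.03], -1], [[0, 0, -13], [-0.5, 0.48, 0.03], -1]], "force": 40}}

```text
time: 2.45
tcp_pos: [0.4664, 0.0065, 0.2046]
ee_rot: [0.001, -0.244, 0.97, -0.0]
contact_force: [0.7, -0.5, 0.1]
gripper_width: 0.0001
gripper_force: 0.0
```

Call:
{"method": "servo_tool", "body": {"series": [[[0, 0, 0], [0, 0, 0], -1], [[0, 0, 0], [0, 0, 0], -1]]}}

```text
time: 2.7
tcp_pos: [0.4654, 0.0044, 0.2041]
ee_rot: [-0.0, -0.244, 0.97, -0.0]
contact_force: [-0.3, -1.3, 0.4]
gripper_width: -0.0001
gripper_force: 0.0
```

```bash
python3 - <<'E'
from h import *
s=bot.get_state();print(s["tcp_pos"],s["ee_rot"],s["contact_force"],s["time"])
c=capture("wrist");save("w1.png",c)
print(ray(c,(280,210))[0],c["mtx"])
for l in["clamp","wheel","jaw","jaw_pointer","rider_mark"]:
    for r in nets.spot_in("wrist",l)[:1]:
        b=r["box"];print(l,np.round(b),round(r["conf"],2),np.round(atz(c,((b[0]+b[2])/2,(b[1]+b[3])/2),.04,1),3))
E
```

```text
[0.46535081 0.00441737 0.20414784] [-2.78312560e-04 -2.43729944e-01  9.69843095e-01 -8.84558649e-05] [-0.32224184 -1.33757991  0.35995608] 2.7
[ 0.40216001 -0.02946683  0.34741299] [[325.1922621    0.         272.6713331 ]
 [  0.         325.1922621  206.96498729]
 [  0.           0.           1.        ]]
clamp [161. 206. 375. 300.] 0.8 [0.528 0.033 0.04 ]
jaw [239. 231. 366. 300.] 0.89 [0.524 0.071 0.04 ]
jaw_pointer [242. 235. 368. 297.] 0.65 [0.523 0.074 0.04 ]
```

View pics/w1.png

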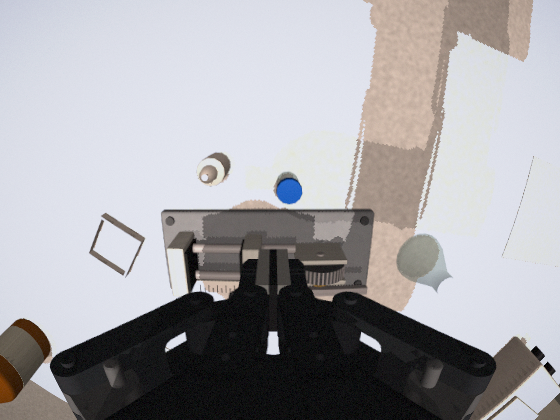

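The wrist view shows the clamp's -x edge corners at (163,210) and (373,210), so the tool is already nearly parallel to the clamp. The fingers hide the scale. I'll step to the clamp's +x side and look straight down on the pointer and rider.

Call:
{"method": "servo_tool", "body": {"series": [[[0, 0, 0], [-0.19, -0.01, 0.07], -1], [[0, 0, 0], [-0.19, -0.01, 0.07], -1], [[0, 0, 0], [-0.19, -0.01, 0.07], -1], [[0, 0, 0], [-0.19, -0.01, 0.07], -1], [[0, 0, 0], [-0.19, -0.01, 0.07], -1], [[0, 0, 0], [-0.19, -0.01, 0.07], -1], [[0, 0, 0], [-0.19, -0.01, 0.07], -1]]}}

```text
time: 3.88
tcp_pos: [0.6374, 0.0849, 0.136]
ee_rot: [0.001, -0.243, 0.97, 0.0]
contact_force: [0.2, 0.1, -0.4]
gripper_width: -0.0
gripper_force: 0.0
```

```bash
python3 - <<'E'
from h import *
s=bot.get_state();print(s["tcp_pos"],s["ee_rot"],s["contact_force"],s["time"])
c=capture("wrist");save("w2.png",c,(120,60,440,300),2.5)
np.save("w2.npy",c,allow_pickle=True)
for l in["clamp","wheel","jaw","jaw_pointer","rider_mark"]:
    for r in nets.spot_in("wrist",l)[:2]:
        b=r["box"];print(l,np.round(b),round(r["conf"],2),np.round(atz(c,((b[0]+b[2])/2,(b[1]+b[3])/2),.04,1),3))
E
```

```text
[0.63741864 0.08485663 0.13597059] [ 1.13938061e-03 -2.43193752e-01  9.69977056e-01  1.06027399e-04] [ 0.2068116   0.1300259  -0.39847475] 3.875
clamp [136.   7. 429. 135.] 0.77 [0.543 0.042 0.04 ]
clamp [239.  20. 426. 121.] 0.51 [0.525 0.074 0.04 ]
wheel [318.  50. 392. 102.] 0.87 [0.52 0.09 0.04]
jaw [240.  21. 425. 121.] 0.68 [0.525 0.074 0.04 ]
jaw_pointer [238.  19. 431. 121.] 0.91 [0.523 0.075 0.04 ]
rider_mark [221. 123. 236. 145.] 0.74 [0.603 0.029 0.04 ]
```

View pics/w2.png

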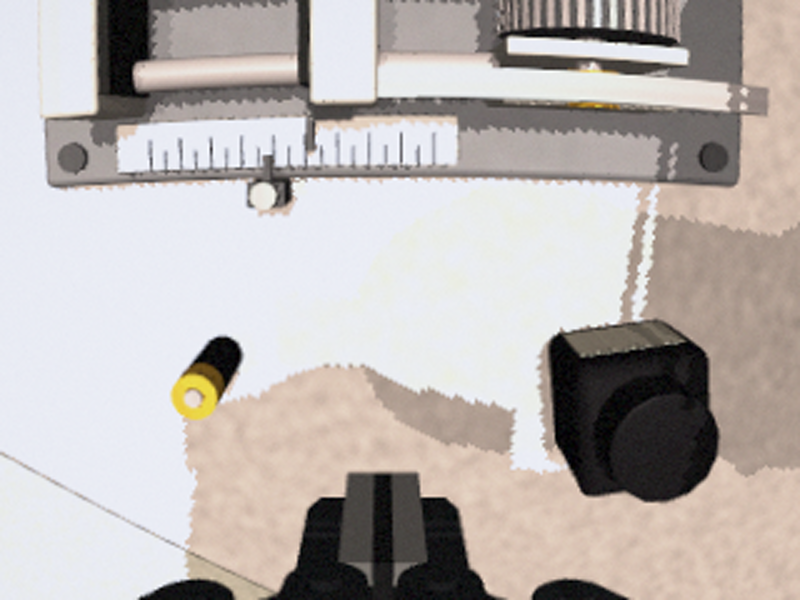

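The crop shows the pointer tip at (311,150) and the rider blade tip at (268,157). The plate's +x corners are at (48,186) and (738,186), and the wheel is centred on column ≈590.

```bash
python3 - <<'E'
from h import *
c=np.load("w2.npy",allow_pickle=True).item()
f=lambda u,v,z:atz(c,(120+u/2.5,60+v/2.5),z,1)[:2]
A=f(48,186,.012);B=f(738,186,.012);d=B-A;print("len",np.linalg.norm(d))
yx=d/np.linalg.norm(d);xx=np.array([yx[1],-yx[0]]);print("yaw",np.arctan2(xx[1],xx[0]))
O=(A+B)/2-xx*.05;print("O",O)
L=lambda p:np.round([(p-O)@xx*1e3,(p-O)@yx*1e3],1)
P=f(311,150,.026);Q=f(268,157,.026);print("ptr",L(P),"rider",L(Q),"gap",L(P)-L(Q))
print("tick5mm",(L(f(434,150,.023))-L(f(150,150,.023)))/18)
W=O+.055*yx;print("wheel",W, "net",L(atz(c,(355,76),.06,1)[:2]))
s=bot.get_state();p=s["tcp_pos"];q=s["ee_rot"]
from scipy.spatial.transform import Rotation as R
r=R.from_quat([q[1],q[2],q[3],q[0]]).as_matrix();print(r[:,:2].T)
print("shift",r.T@(np.array([*W,.09])-p),"local",L(p[:2]))
E
```

```text
len 0.23924458021429906
yaw 0.4933197968004214
O [0.53994484 0.03742398]
ptr [ 41.4 -26.2] rider [ 43.3 -39.6] gap [-1.9 13.4]
tick5mm [0.11111111 5.02222222]
wheel [0.51389945 0.08586609] net [ 9.4 51.2]
[[-8.81532922e-01 -4.72122326e-01 -4.64948539e-04]
 [-4.72122356e-01  8.81533028e-01 -5.04832949e-05]]
shift [0.10880006 0.05895604 0.0445727 ] local [108.7  -4.1]
```

The gap is 13.4 mm, which means about 35 mm of rim travel, done in short strokes. I'll go above the wheel, slightly on its +y side.

Call:
{"method": "servo_tool", "body": {"series": [[[0, 0, 0], [0.109, 0.065, 0.02], -1], [[0, 0, 0], [0.109, 0.065, 0.02], -1], [[0, 0, 0], [0.109, 0.065, 0.05], -1], [[0, 0, 0], [0.109, 0.065, 0.056], -1], [[0, 0, 0], [0.109, 0.065, 0.056], -1], [[0, 0, 0], [0.109, 0.065, 0.056], -1]]}}

```text
time: 4.92
tcp_pos: [0.5123, 0.0914, 0.0791]
ee_rot: [0.001, -0.243, 0.97, -0.0]
contact_force: [0.1, 0.2, 0.8]
gripper_width: 0.0001
gripper_force: 0.0
```

Call:
{"method": "servo_tool", "body": {"series": [[[0, 0, 0], [0, 0, 0.002], -1], [[0, 0, 0], [0, 0, 0.004], -1], [[0, 0, 0], [0, 0, 0.006], -1], [[0, 0, 0], [0, 0, 0.006], -1]]}}

```text
time: 5.42
tcp_pos: [0.511, 0.0911, 0.0722]
ee_rot: [-0.0, -0.243, 0.97, -0.0]
contact_force: [-0.5, -0.0, 0.4]
gripper_width: 0.0003
gripper_force: 0.0
```

Call:
{"method": "servo_tool", "body": {"series": [[[0, 0, 0], [0, 0, 0.0005], -1], [[0, 0, 0], [0, 0, 0.001], -1], [[0, 0, 0], [0, 0, 0.001], -1]]}}

```text
time: 5.8
tcp_pos: [0.5111, 0.0911, 0.0719]
ee_rot: [0.0, -0.243, 0.97, -0.0]
contact_force: [-2.3, -0.1, 5.9]
gripper_width: -0.0002
gripper_force: 2.7
```

Call:
{"method": "servo_tool", "body": {"series": [[[0, 0, 0], [0, 0, 0.0005], -1], [[0, 0, 0], [0, 0, 0.001], -1], [[0, 0, 0], [0, 0, 0.001], -1]]}}

```text
time: 6.18
tcp_pos: [0.5113, 0.091, 0.0718]
ee_rot: [0.001, -0.244, 0.97, -0.0]
contact_force: [-4.9, -0.5, 11.3]
gripper_width: 0.0002
gripper_force: 5.6
```

Contact is at about 11 N, at roughly 5.5 N/mm. I'll ease off 0.5 mm and roll 12 mm level.

Call:
{"method": "servo_tool", "body": {"series": [[[0, 0, 0], [0, 0, -0.0005], -1], [[0, 0, 0], [0, -0.0015, -0.0005], -1], [[0, 0, 0], [0, -0.003, -0.0005], -1], [[0, 0, 0], [0, -0.0045, -0.0005], -1], [[0, 0, 0], [0, -0.006, -0.0005], -1], [[0, 0, 0], [0, -0.0075, -0.0005], -1], [[0, 0, 0], [0, -0.009, -0.0005], -1], [[0, 0, 0], [0, -0.0105, -0.0005], -1], [[0, 0, 0], [0, -0.012, -0.0005], -1], [[0, 0, 0], [0, -0.012, -0.0005], -1]]}}

```text
time: 7.42
tcp_pos: [0.517, 0.0803, 0.0719]
ee_rot: [0.001, -0.244, 0.97, -0.0]
contact_force: [-2.4, -1.1, 7.5]
gripper_width: 0.0001
gripper_force: 4.0
```

```bash
cat > m.py <<'E'
import sys
from h import *
n=sys.argv[1]
s=bot.get_state();print(s["tcp_pos"],s["contact_force"],s["time"])
c=capture("wrist");save(n+".png",c,(120,100,440,340),2.5);np.save(n+".npy",c,allow_pickle=True)
c2=capture("scene");save(n+"s.png",c2,(210,160,350,265),5);np.save(n+"s.npy",c2,allow_pickle=True)
E
python3 m.py r1
```

```text
[0.51702941 0.08032988 0.07191333] [-2.40004311 -1.07851605  7.45284268] 7.425
```

View pics/r1s.png

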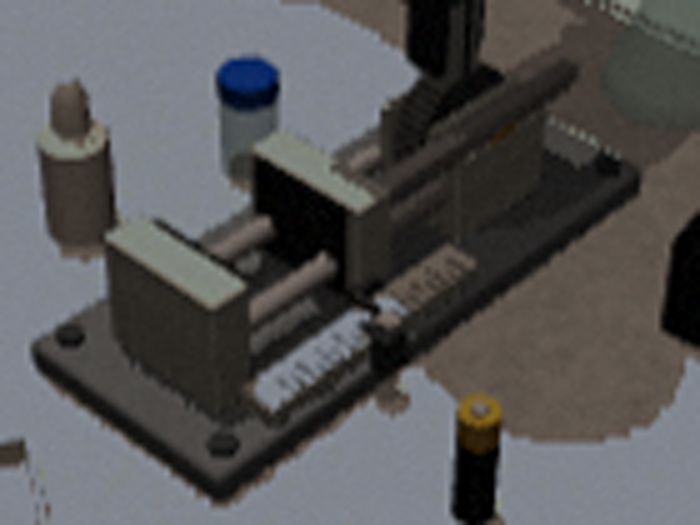

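The finger stays in contact at 7.5 N, but this view is too coarse to measure the jaw. I'll do a second stroke and then measure from above.

Call:
{"method": "servo_tool", "body": {"series": [[[0, 0, 0], [0, 0, -0.006], -1], [[0, 0, 0], [0, 0, -0.006], -1], [[0, 0, 0], [0, 0.012, -0.006], -1], [[0, 0, 0], [0, 0.012, -0.006], -1], [[0, 0, 0], [0, 0.012, -0.002], -1], [[0, 0, 0], [0, 0.012, -0.001], -1], [[0, 0, 0], [0, 0.012, 0], -1], [[0, 0, 0], [0, 0.012, 0], -1]]}}

```text
time: 8.52
tcp_pos: [0.5113, 0.0909, 0.0719]
ee_rot: [0.0, -0.244, 0.97, -0.0]
contact_force: [-2.5, -0.4, 9.1]
gripper_width: -0.0
gripper_force: 4.4
```

Call:
{"method": "servo_tool", "body": {"series": [[[0, 0, 0], [0, -0.0015, 0], -1], [[0, 0, 0], [0, -0.003, 0], -1], [[0, 0, 0], [0, -0.0045, 0], -1], [[0, 0, 0], [0, -0.006, 0], -1], [[0, 0, 0], [0, -0.0075, 0], -1], [[0, 0, 0], [0, -0.009, 0], -1], [[0, 0, 0], [0, -0.0105, 0], -1], [[0, 0, 0], [0, -0.012, 0], -1], [[0, 0, 0], [0, -0.012, 0], -1]]}}

```text
time: 9.65
tcp_pos: [0.5171, 0.0801, 0.0719]
ee_rot: [0.001, -0.243, 0.97, -0.0]
contact_force: [-2.0, -0.9, 8.7]
gripper_width: -0.0002
gripper_force: 4.1
```

Call:
{"method": "servo_tool", "body": {"series": [[[0, 0, 0], [0, 0, -0.02], -1], [[0, 0, 0], [0, 0, -0.04], -1], [[0, 0, 0], [-0.05, -0.04, -0.06], -1], [[0, 0, 0], [-0.105, -0.07, -0.06], -1], [[0, 0, 0], [-0.105, -0.07, -0.06], -1], [[0, 0, 0], [-0.105, -0.07, -0.06], -1], [[0, 0, 0], [-0.105, -0.07, -0.06], -1]]}}

```text
time: 10.52
tcp_pos: [0.6414, 0.0685, 0.1312]
ee_rot: [0.0, -0.244, 0.97, 0.0]
contact_force: [0.4, -0.3, 0.5]
gripper_width: -0.0
gripper_force: 0.0
```

```bash
sed -i '/c2=/d;s/(120,100,440,340),2.5/(180,80,320,185),5/' m.py; python3 m.py r2
```

```text
[0.64136599 0.06846223 0.13124406] [ 0.38094045 -0.27083554  0.49728546] 10.525
```

View pics/r2.png

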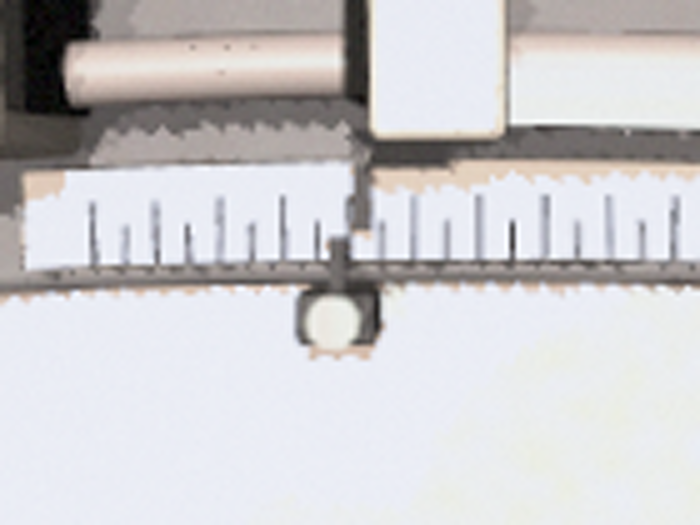

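The pointer is now at crop (362,215) and the rider blade at (340,252), so about 3.4 mm is left. I'll refine that by darkness centroid.

```bash
cat > g.py <<'E'
import sys
from h import *
n,pv0,pv1,pu0,pu1,rv0,rv1,ru0,ru1=sys.argv[1],*map(int,sys.argv[2:])
c=np.load(n+".npy",allow_pickle=True).item();g=c["color"].mean(2)
O=np.array([.53994,.03742]);a=.4933;yx=np.array([-np.sin(a),np.cos(a)])
def m(v0,v1,u0,u1):
    out=[]
    for v in range(v0,v1+1):
        w=np.clip(190-g[v,u0:u1+1],0,None);u=(w*np.arange(u0,u1+1)).sum()/w.sum()
        out.append((atz(c,(u,v),.026,1)[:2]-O)@yx*1e3);print(v,g[v,u0:u1+1].astype(int),round(u,2),round(out[-1],2))
    return np.median(out)
p=m(pv0,pv1,pu0,pu1);r=m(rv0,rv1,ru0,ru1);print("ptr",p,"rider",r,"gap",p-r)
E
python3 g.py r2 116 124 248 256 129 133 244 252
```

```text
116 [238 235 204 110 113 115 135 180 206] 252.45 -35.89
117 [238 235 202 114 112 129 183 212 211] 251.99 -36.24
118 [238 232 195 109 112 130 197 239 231] 251.9 -36.31
119 [235 182 111 113 109 127 193 237 239] 251.37 -36.73
120 [231 144 102 113 112 112 179 238 239] 251.23 -36.84
121 [229 151 138 113 112 110 179 239 238] 251.42 -36.7
122 [229 154 142 112 110 107 176 239 237] 251.5 -36.65
123 [228 151 142 113 114 113 185 233 231] 251.37 -36.75
124 [231 173 129 109 109 118 191 217 189] 251.44 -36.71
129 [234 169 110 109 101  84 184 238 239] 247.51 -39.73
130 [237 222 110 107  96  97 194 239 238] 247.57 -39.7
131 [238 225 107 110  93  66 174 238 237] 247.77 -39.55
132 [110 104 111 110  97  73  87  94 116] 248.11 -39.3
133 [153 109 113 113  98  77  92 114 139] 248.17 -39.27
ptr -36.70259673060407 rider -39.5507357194293 gap 2.8481389888252266
```

Using the rows free of tick marks, the gap is about 3.3 mm, or 8 mm of rim. I'll go back and roll 7.5 mm, leaving the last bit for a closer look.

Call:
{"method": "servo_tool", "body": {"series": [[[0, 0, 0], [0.05, 0.04, 0], -1], [[0, 0, 0], [0.105, 0.08, 0.01], -1], [[0, 0, 0], [0.105, 0.08, 0.04], -1], [[0, 0, 0], [0.105, 0.08, 0.055], -1], [[0, 0, 0], [0.105, 0.08, 0.057], -1], [[0, 0, 0], [0.105, 0.08, 0.0585], -1], [[0, 0, 0], [0.105, 0.08, 0.06], -1], [[0, 0, 0], [0.105, 0.08, 0.06], -1]]}}

```text
time: 11.58
tcp_pos: [0.5132, 0.0894, 0.072]
ee_rot: [0.001, -0.243, 0.97, -0.0]
contact_force: [-0.3, -1.1, 5.0]
gripper_width: 0.0
gripper_force: 2.3
```

Call:
{"method": "servo_tool", "body": {"series": [[[0, 0, 0], [0, -0.0015, 0], -1], [[0, 0, 0], [0, -0.003, 0], -1], [[0, 0, 0], [0, -0.0045, 0], -1], [[0, 0, 0], [0, -0.006, 0], -1], [[0, 0, 0], [0, -0.0075, 0], -1], [[0, 0, 0], [0, -0.0075, 0], -1], [[0, 0, 0], [0, -0.0075, 0], -1]]}}

```text
time: 12.45
tcp_pos: [0.5167, 0.0829, 0.072]
ee_rot: [0.001, -0.243, 0.97, -0.0]
contact_force: [-1.2, -0.2, 5.7]
gripper_width: 0.0
gripper_force: 2.7
```

Call:
{"method": "servo_tool", "body": {"series": [[[0, 0, 0], [0, 0, -0.02], -1], [[0, 0, 0], [0, 0, -0.04], -1], [[0, 0, 0], [-0.05, -0.04, -0.05], -1], [[0, 0, 0], [-0.112, -0.091, -0.04], -1], [[0, 0, 0], [-0.112, -0.091, -0.03], -1], [[0, 0, 0], [-0.112, -0.091, -0.03], -1], [[0, 0, 0], [-0.112, -0.091, -0.03], -1]]}}

```text
time: 13.32
tcp_pos: [0.6568, 0.0555, 0.1011]
ee_rot: [0.0, -0.243, 0.97, -0.0]
contact_force: [-1.6, 0.2, 0.8]
gripper_width: 0.0001
gripper_force: 0.0
```

```bash
sed -i 's/(180,80,320,185),5/(210,80,330,170),6/' m.py; python3 m.py r3
```

```text
[0.65682515 0.05550639 0.10113629] [-1.59016523  0.19429743  0.83048618] 13.325
```

View pics/r3.png

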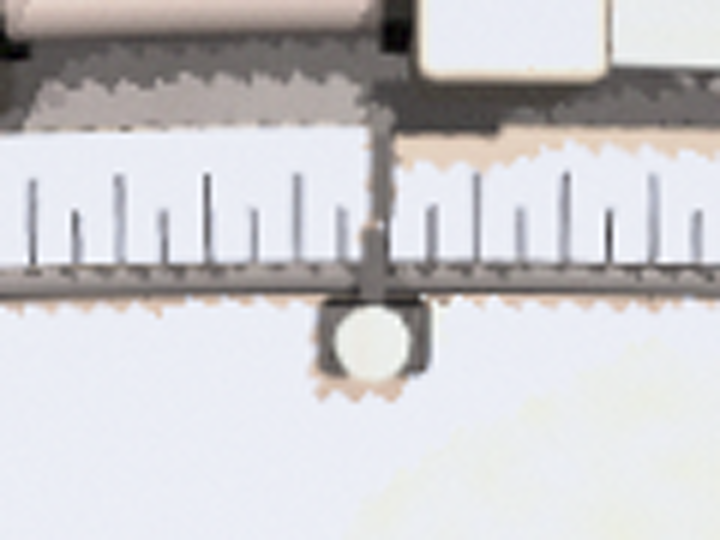

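The pointer is at (381,190) and the rider blade at (375,250), so about 0.7 mm remains.

```bash
python3 g.py r3 107 115 269 276 118 122 269 276
```

```text
107 [238 237 202 130 113 114 155 194] 273.34 -38.91
108 [239 238 196 131 116 114 179 238] 273.18 -39.02
109 [239 239 189 123 115 115 179 237] 273.12 -39.06
110 [238 229 177 123 114 115 166 236] 273.12 -39.06
111 [239 233 170 118 114 115 145 225] 273.19 -39.02
112 [238 238 198 130 114 115 138 232] 273.45 -38.84
113 [238 238 200 131 114 114 157 235] 273.34 -38.92
114 [239 238 202 129 113 114 177 237] 273.18 -39.03
115 [238 239 191 126 115 114 179 236] 273.15 -39.05
118 [231 166 128 124 145 116 233 238] 272.31 -39.61
119 [220 146 114 116 114 107 234 238] 272.22 -39.67
120 [229 153 112 115 113  89 232 239] 272.35 -39.59
121 [238 164 113 116 113  91 232 238] 272.42 -39.54
122 [236 159 115 113 113 107 229 235] 272.32 -39.61
ptr -39.02094019327243 rider -39.60686526335756 gap 0.585925070085132
```

The remaining gap is 0.6 mm, so a roll of about 1.6 mm plus 0.3 mm of slack.

Call:
{"method": "servo_tool", "body": {"series": [[[0, 0, 0], [0.05, 0.04, -0.01], -1], [[0, 0, 0], [0.112, 0.096, -0.01], -1], [[0, 0, 0], [0.112, 0.096, 0], -1], [[0, 0, 0], [0.112, 0.096, 0.02], -1], [[0, 0, 0], [0.112, 0.096, 0.0265], -1], [[0, 0, 0], [0.112, 0.096, 0.0285], -1], [[0, 0, 0], [0.112, 0.096, 0.03], -1], [[0, 0, 0], [0.112, 0.096, 0.03], -1]]}}

```text
time: 14.38
tcp_pos: [0.5138, 0.0871, 0.072]
ee_rot: [0.001, -0.243, 0.97, -0.0]
contact_force: [-2.4, -0.2, 5.8]
gripper_width: -0.0002
gripper_force: 2.6
```

Call:
{"method": "servo_tool", "body": {"series": [[[0, 0, 0], [0, -0.0006, 0], -1], [[0, 0, 0], [0, -0.0012, 0], -1], [[0, 0, 0], [0, -0.0019, 0], -1], [[0, 0, 0], [0, -0.0019, 0], -1], [[0, 0, 0], [0, -0.0019, 0], -1]]}}

```text
time: 15.0
tcp_pos: [0.5147, 0.0854, 0.072]
ee_rot: [0.001, -0.243, 0.97, -0.0]
contact_force: [-2.5, -0.5, 5.2]
gripper_width: 0.0002
gripper_force: 2.6
```

Call:
{"method": "servo_tool", "body": {"series": [[[0, 0, 0], [0, 0, -0.02], -1], [[0, 0, 0], [0, 0, -0.04], -1], [[0, 0, 0], [-0.05, -0.04, -0.05], -1], [[0, 0, 0], [-0.112, -0.094, -0.04], -1], [[0, 0, 0], [-0.112, -0.094, -0.03], -1], [[0, 0, 0], [-0.112, -0.094, -0.03], -1], [[0, 0, 0], [-0.112, -0.094, -0.03], -1]]}}

```text
time: 15.88
tcp_pos: [0.657, 0.0555, 0.1012]
ee_rot: [0.0, -0.243, 0.97, -0.0]
contact_force: [0.6, -0.1, 0.5]
gripper_width: -0.0001
gripper_force: 0.0
```

```bash
python3 m.py r4; python3 g.py r4 107 115 269 276 118 122 269 276
```

```text
[0.65699562 0.05550392 0.10119963] [ 0.58957084 -0.12202366  0.50095911] 15.875
107 [227 164 121 116 117 165 217 220] 272.01 -39.87
108 [238 184 123 114 115 101 234 238] 272.56 -39.51
109 [239 181 123 114 113  78 232 239] 272.64 -39.45
110 [239 181 122 115 117  87 233 239] 272.6 -39.48
111 [239 178 117 112 113  91 233 238] 272.53 -39.53
112 [226 160 118 115 116  89 231 238] 272.41 -39.61
113 [221 156 117 113 116  79 233 239] 272.42 -39.6
114 [237 187 126 113 112  61 231 238] 272.76 -39.38
115 [238 189 129 115 115  73 232 239] 272.75 -39.39
118 [232 162 109 111 113  69 233 238] 272.47 -39.58
119 [220 150 116 116 114  71 232 239] 272.42 -39.61
120 [231 162 118 117 115  53 232 237] 272.57 -39.51
121 [238 173 119 116 112  62 232 239] 272.62 -39.48
122 [230 171 118 112 117  96 223 230] 272.46 -39.59
ptr -39.50655080914499 rider -39.57531061884435 gap 0.06875980969935824
```

View pics/r4.png

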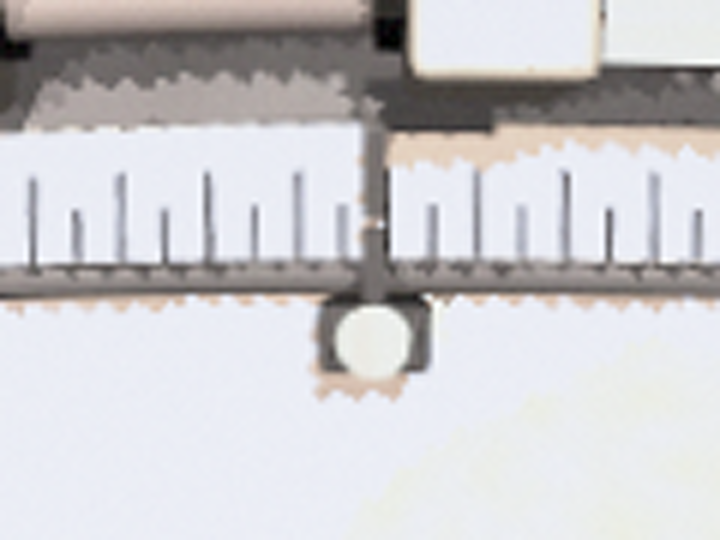

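The pointer and rider blades now form one line at column ≈374, with a measured gap of 0.07 mm. I'll raise the hand clear and hand in.

Call:
{"method": "servo_tool", "body": {"series": [[[0, 0, 0], [0, 0, -0.05], -1], [[0, 0, 0], [0, 0, -0.1], -1], [[0, 0, 0], [0, 0, -0.1], -1], [[0, 0, 0], [0, 0, -0.1], -1]]}}

```text
time: 16.42
tcp_pos: [0.6565, 0.056, 0.2015]
ee_rot: [0.001, -0.244, 0.97, 0.0]
contact_force: [0.5, -0.9, -1.0]
gripper_width: 0.0001
gripper_force: 0.0
```

```bash
python3 -c "
from bench import bot
print(bot.hand_in())"
```

```text
the job is handed in; nothing more can be done
None
```

I rolled the thumbwheel until the jaw's pointer lined up with the rider's blade (about 0.1 mm apart in the last picture), raised the hand clear, and handed the job in at about 16.4 s.

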